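# Log in the returned batteries at the shop counter

## Robot

A 6-joint arm with a two-finger parallel gripper is mounted at the origin on the work surface. World frame = base frame: x ahead of the robot, y to its left, z up, the work surface at z = 0. Lengths are in mm, angles in rad, forces in N, time in s.
With the tool pointing down it reaches from about 350 to 775 mm from the base axis. Payload 7.3 kg.
Tool frame: the origin (TCP) lies on the centre line of the jaws, within the pads' length; the fingertips stand 22 mm ahead of it and the grasp point (between the pads) lies 3 mm ahead of it; z points along the fingers, y is the direction in which the jaws open and shut (so a half turn about z gives the same grasp; the last joint's range is limited). The gripper opens to 92 mm and grips with 3 to 60 N. Pads are 19 mm wide; open, the fingers measure 130 mm over their backs; the gripper's body (75 mm by 190 mm) begins 47 mm behind the grasp point.
Start: joints at [1.058, 0.342, 1.524, -0, 1.275, -0.146], TCP at [188.267, 490.1, 248.741] pointing down, gripper open.
Joint ranges: [-2.53, 2.53], [-0.77, 2.02], [0.04, 2.7], [-1, 4.14], [0.28, 2.66], [-3.11, 3.11]. Speed limits (rad/s): [2.57, 2.57, 3.14, 3.14, 3.14, 3.14].

## Interface

Orientations are given as [roll, pitch, yaw] about the fixed x, y, z axes, in that order (R = Rz(yaw) Ry(pitch) Rx(roll)).
In Python, from plant import get_obs, capture, bot, spot_in gives the robot as it stands.
- The arm moves only by the shell command python3 -m handwheel 'ROWS' [OPENING]. ROWS is JSON, a list of rows, each a list of 2 entries, a list of its own where there are three numbers: the shift along the world's x, y, z in mm, then the turn, a rotation vector about the world's x, y, z in rad. In form: [[[x, y, z], [wx, wy, wz]], ...]. A call has 1 to 12 rows; each row shifts and turns the commanded pose from where the row before left it; what a row does not reach is not made up. A row lasts 1/8 s, in which the tool goes at most 62.5 mm and 10.7 degrees, less where a joint would pass 70% of its speed; a pose out of reach is approached as far as the arm can. A call is refused whole if a number of a shift passes 62.5 or a number of a turn 0.188, either way. A call with a gripper value outside its range is refused whole. OPENING is the closure, from 0 (fully open) to 1 (shut), set as the call begins (- or left out, the last holds). The fingers move at their own pace and stop on an object; the grip force is fixed at half the most. Time passes only in rows, so rows that do not move let the fingers close. It gives the time, the measured TCP pose, the force and the opening at its end, in the units of the state.
- get_obs(): the state, without advancing time (a new reading comes with each control period).
- capture(name): name is "scene" or "top"; returns a dict with "img" (480x640x3 uint8, red, green, blue), "fx", "fy", "cx", "cy" (pixels), "cam_to_world" (4x4, takes a point from camera to world coordinates). Camera axes: x right, y up, looking along -z (the intrinsics and any distortion apply to the point x, -y, -z); pixel columns grow to the right and rows downward; lengths in mm; the calibration is good to about 2 mm. A picture is of the moment at which its call begins. There is no depth.
- bot.close_job(): hands the job in, once; it reports no verdict.
Trained networks look in the newest picture that a camera, given by its name, has taken for a name from the list of things; names that differ only in an ending like _2 or _b are one class to them, and where a whole thing is asked for, a point or a joint stands for the part that bears it (a point fixed in the world has none). Each returns a list of dicts, best first, with "score" (0 to 1); they miss things now and then, are a little off and sometimes report something else, mostly with a low value. They report only what shows in the picture. A call takes as long as a camera call. They do not tell look-alikes from the thing itself.
- spot_in(thing, camera): "xyz" ([x, y, z] in mm, in the coordinates of the camera as it stood for that picture, good to about 4 mm: the middle of the surface that is visible of it).
The state is a dict: "time": time; "joint_positions": joint angles; "dq": joint speeds; "tau": joint torques, N m; "tool_pos": TCP position; "tcp_rot": TCP orientation; "contact_force": force on the tool from outside, world axes, zero at the start; "moment": the same for the moment, N m; "grip_width": finger opening in mm.
Only numpy, scipy, OpenCV 4.12 (cv2) and the standard library are available. Lean on these libraries where they do the work, as an engineer would, in place of code of your own. Each camera call takes 0.05 s, during which the arm holds its last target. There are 200 camera calls.

## Task

Empty the blue tray by tipping it with its handle bar so that all five batteries land in the red bin, and bring the tray back down level; only then take the orange wand from its holder and log the batch: hold the wand's tip on the centre of the reader's brass pad, square to the pad's sloping face, pressing gently so that the sprung pad goes in about half way. Finish while still holding the wand pressed there - do not put it down or let go - and leave the other things on the counter where they are.

Things in the scene. Friction and masses are not known exactly. Their poses are not given: they have to be found in the camera images.
- station: battery take-back station, fixed: grey stand 200 (x) x 300 (y) on the counter with a red collecting bin on its +y half and a blue tipping tray hinged on top of its -y half. Origin on the counter, straight below the hinge line; x runs along the hinge, y from the tray towards the bin, z up
- tray_hinge (a point): middle of the tray's hinge line (which runs along the station's x), 100 above the counter, at the tray's open pouring edge. Axes as the station's (does not turn with the tray)
- tray_bar (a point): centre of the tray's round steel handle bar: 14 in diameter, 110 free along x between two brackets. Tray level: 195 in -y of the hinge line and 55 above it (155 above the counter); it circles the hinge with the tray. Tray floor level with the hinge, 140 x 148, walls 28 high; 37 free between bar and end wall. The bar turns easily between fingers, which may stay pointing down
- tray (a joint): tipping angle of the tray in rad: 0 level on its rests, 1.4 nearly upright (stop). Growing values swing the bar up from -y and over towards the bin (+y). Takes about 3 N at the bar; falls back to level when let go below about 1.2. A 6 mm exit ramp keeps the batteries in until tipped; all have slid out by 1.2
- bin_in (a point): centre of the inner floor of the red bin, 12 above the counter, axes as the station's; inside 190 (x) x 154 (y); near wall 80 high (below the hinge), side walls 100, far wall 130
- cell0: black and brass C-size battery, a cylinder 26 in diameter and 50 long along its x axis, 65 g, loose in the tray at the start; origin at its centre
- cell1: green and brass C-size battery, a cylinder 26 in diameter and 50 long along its x axis, 65 g, loose in the tray at the start; origin at its centre
- cell2: black and brass C-size battery, a cylinder 26 in diameter and 50 long along its x axis, 65 g, loose in the tray at the start; origin at its centre; the one nearest the pouring edge
- block0: black and brass block (9 V type) battery 48 (x) x 26 (y) x 17 (z), 45 g, lying flat in the tray at the start; origin at its centre
- block1: grey and brass block (9 V type) battery 48 (x) x 26 (y) x 17 (z), 45 g, lying flat in the tray at the start; origin at its centre
- holder: black block 70 x 70 x 66 tall, fixed, with a square well 26.5 wide and 60 deep in the middle of its top, in which the wand stands; origin at the centre of its underside
- wand: orange contact-reading wand 150 tall, 120 g, standing upright in the holder: a round-ended steel tip 12 in diameter and 36 long below a square orange grip 24 x 24, 114 long, sides along its x and y. Origin at the point of the tip; z runs from the tip up the grip (its axis). In the holder the tip is 6 above the counter and 90 of the grip stands clear above the block
- wand_tip (a point): point of the wand's tip, axes as the wand's
- wand_grip (a point): on the wand's axis, 112 above the tip and 38 below its top: the place to grip it from above
- reader: grey wedge-shaped log-in reader, fixed: 110 (x) x 90 (y), about 80 tall at the back; its upper face slopes 22 degrees (0.384 rad), looking up and towards the reader's own -x. Origin at the centre of its underside
- pad_face (a point): centre (black dot) of the exposed face of the round brass contact pad, 28 in diameter, set in a blue and white ring on the reader's sloping face, about 75 above the counter. z points straight out of the pad (square to the face, leaning 22 degrees from vertical towards the reader's -x). The point moves in with the pad
- pad (a joint): how far the sprung pad is pushed in, in m: 0 out, 0.010 at its stop. It moves along the pad's own axis; the spring takes 1.4 N to start and 0.7 N more per mm, 4.9 N at half travel
- mug: white mug, 80 across, 85 tall (mm); a bystander; origin at the centre of its underside
- tape: brown roll of parcel tape lying flat, 100 across, 45 tall (mm); a bystander; origin at the centre of its underside
- drink: green drinks can, 66 across, 160 tall (mm); a bystander; origin at the centre of its underside
- stapler: red and black stapler, 130 x 34 x 43 (mm); a bystander; origin at the centre of its underside
- notes: yellow block of sticky notes, 60 x 60 x 30 (mm); a bystander; origin at the centre of its underside
Mind the look-alikes: they are no part of the job. What is shaped like the wand but green or turquoise is not meant.

How it is judged (in metres and radians):
On the way, in this order (a step that is already met when the one before it is completed fails the run):
1. the tray is being tipped (its joint above 0.15 rad) (value of joint tray above 0.15 rad), for 0.05 s.
2. all five batteries lie still in the red bin while the wand still stands in its holder (x of cell0 in the frame of bin_in between -0.095 and 0.095 m and y of cell0 in the frame of bin_in between -0.08 and 0.08 m and z of each of cell0, cell1, cell2, block0, block1 in the frame of bin_in below 0.075 m and linear speed of each of cell0, cell1, cell2, block0, block1 below 0.05 m/s and x of cell1 in the frame of bin_in between -0.095 and 0.095 m and y of cell1 in the frame of bin_in between -0.08 and 0.08 m and x of cell2 in the frame of bin_in between -0.095 and 0.095 m and y of cell2 in the frame of bin_in between -0.08 and 0.08 m and x of block0 in the frame of bin_in between -0.095 and 0.095 m and y of block0 in the frame of bin_in between -0.08 and 0.08 m and x of block1 in the frame of bin_in between -0.095 and 0.095 m and y of block1 in the frame of bin_in between -0.08 and 0.08 m and horizontal distance between wand and holder below 0.03 m and height (world z) of wand below 0.03 m), for 0.2 s.
3. the tray is back down and the wand is out of its holder (value of joint tray below 0.1 rad and height (world z) of wand above 0.06 m), for 0.1 s.
4. the wand tip is held on the pad, square to it, pad about half in (distance between wand_tip and pad_face below 0.008 m and angle between the z axis of wand and the z axis of pad_face, either way round below 0.175 rad and value of joint pad between 0.002 and 0.0085 m and contact force between wand and reader between 1 and 12 N and contact force between the fingers and wand above 1 N and contact force between wand and holder below 0.2 N and linear speed of wand below 0.03 m/s), for 0.5 s.
At the end, for the whole second after the job is handed in: Wand gripped, still, clear of its holder; tip within 8 mm of the pad's centre, axis within 10 degrees of square to it, pad pushed in 2 to 8.5 mm, contact force 1 to 12 N; all five batteries still in the red bin; tray down (below 0.1 rad) (all of step 4 and x of cell0 in the frame of bin_in between -0.095 and 0.095 m and y of cell0 in the frame of bin_in between -0.08 and 0.08 m and z of each of cell0, cell1, cell2, block0, block1 in the frame of bin_in below 0.075 m and linear speed of each of cell0, cell1, cell2, block0, block1 below 0.05 m/s and x of cell1 in the frame of bin_in between -0.095 and 0.095 m and y of cell1 in the frame of bin_in between -0.08 and 0.08 m and x of cell2 in the frame of bin_in between -0.095 and 0.095 m and y of cell2 in the frame of bin_in between -0.08 and 0.08 m and x of block0 in the frame of bin_in between -0.095 and 0.095 m and y of block0 in the frame of bin_in between -0.08 and 0.08 m and x of block1 in the frame of bin_in between -0.095 and 0.095 m and y of block1 in the frame of bin_in between -0.08 and 0.08 m and value of joint tray below 0.1 rad); the arm keeps its last pose, push and grip.
It fails at once if the reader is pressed hard (over 30 N) with the wand (contact force between wand and reader above 30 N).
It fails at once if a bystander is moved more than 30 mm or knocked over (distance of any of mug, tape, drink, stapler, notes from where it was at the start of the episode above 0.03 m or angle between any of mug, tape, drink, stapler, notes's own z axis and vertical above 0.5 rad).
It fails at once if the wand is lifted out of its holder before the tray is back down (height (world z) of wand above 0.06 m and value of joint tray above 0.15 rad).
It also fails if it takes over 67 s, if anything falls off the work surface, if the arm or the gripper's body presses on something with over 40 N, if the wrist force passes 120 N, or if a joint passes its speed limit or range.

## Working session

There is one attempt and no reset: what is moved stays moved. The work goes in short steps, Python scripts to look and compute and a shell command to move; the robot and the scene stay as the last step left them, time stands still between calls to the robot, and variables do not carry over. Pictures are saved under pics/ and viewed, about 8 in all and at most 12, crops included, and the job is handed in when it is done.

```bash
mkdir -p pics; cat > h.py <<'E'
import numpy as np, cv2
from plant import get_obs, capture, bot, spot_in
def w(c,p):
    return (c["cam_to_world"]@np.r_[p,1])[:3]
def px(c,P):
    p=np.linalg.inv(c["cam_to_world"])@np.r_[P,1]
    return c["cx"]+c["fx"]*p[0]/-p[2], c["cy"]-c["fy"]*p[1]/-p[2]
def ray(c,u,v,z):
    d=c["cam_to_world"][:3,:3]@np.array([(u-c["cx"])/c["fx"],-(v-c["cy"])/c["fy"],-1]); o=c["cam_to_world"][:3,3]
    return o+d*(z-o[2])/d[2]
E
python3 - <<'E'
from h import *
for n in("top","scene"):
    c=capture(n); cv2.imwrite(f"pics/{n}0.png",c["img"][:,:,::-1])
    print(n,[k for k in c],c["fx"],c["cx"],c["cy"],c["cam_to_world"][:3,3].round())
    for t in("station","tray_bar","tray","wand","holder","reader","pad_face","cell2","mug","tape","drink","stapler","notes"):
        print(t,[(round(d["score"],2),*w(c,d["xyz"]).round(),*np.round(px(c,w(c,d["xyz"])))) for d in spot_in(t,n)[:3]])
E
```

```text
top ['img', 'fx', 'fy', 'cx', 'cy', 'cam_to_world'] 503.65956840145867 308.56740580623176 238.65798907018643 [ 501.  -54. 1052.]
station [(0.73, np.float64(562.0), np.float64(253.0), np.float64(62.0), np.float64(149.0), np.float64(243.0)), (0.25, np.float64(615.0), np.float64(-273.0), np.float64(148.0), np.float64(427.0), np.float64(214.0))]
tray_bar [(0.82, np.float64(565.0), np.float64(140.0), np.float64(104.0), np.float64(202.0), np.float64(240.0)), (0.26, np.float64(601.0), np.float64(-263.0), np.float64(64.0), np.float64(412.0), np.float64(226.0))]
tray [(0.86, np.float64(564.0), np.float64(138.0), np.float64(101.0), np.float64(204.0), np.float64(241.0))]
wand [(0.97, np.float64(703.0), np.float64(-297.0), np.float64(129.0), np.float64(437.0), np.float64(169.0)), (0.91, np.float64(517.0), np.float64(-318.0), np.float64(144.0), np.float64(451.0), np.float64(269.0)), (0.76, np.float64(612.0), np.float64(-270.0), np.float64(152.0), np.float64(426.0), np.float64(216.0))]
holder [(0.89, np.float64(600.0), np.float64(-259.0), np.float64(63.0), np.float64(409.0), np.float64(227.0)), (0
[... 3075 characters left out ...]
at64(126.0), np.float64(382.0), np.float64(260.0))]
mug [(0.61, np.float64(600.0), np.float64(121.0), np.float64(118.0), np.float64(396.0), np.float64(268.0))]
tape [(0.6, np.float64(559.0), np.float64(-463.0), np.float64(38.0), np.float64(202.0), np.float64(209.0))]
drink [(0.96, np.float64(792.0), np.float64(-153.0), np.float64(99.0), np.float64(237.0), np.float64(281.0)), (0.68, np.float64(477.0), np.float64(-162.0), np.float64(48.0), np.float64(312.0), np.float64(225.0))]
stapler [(0.67, np.float64(422.0), np.float64(-42.0), np.float64(27.0), np.float64(364.0), np.float64(235.0))]
notes [(0.81, np.float64(655.0), np.float64(-34.0), np.float64(28.0), np.float64(319.0), np.float64(289.0))]
```

View pics/top0.png

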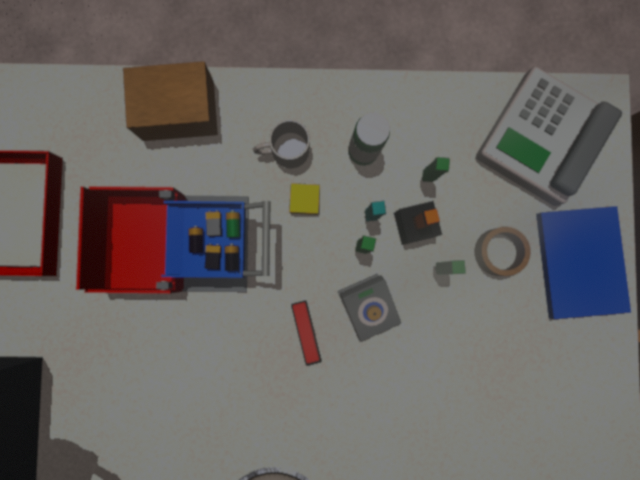

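View pics/scene0.png

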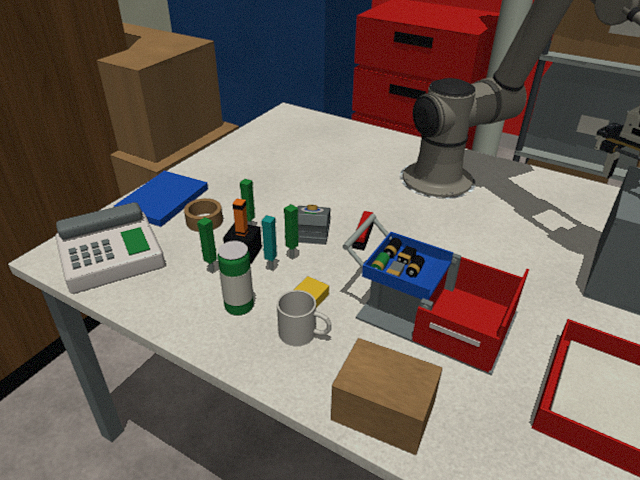

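```bash
python3 - <<'E'
import cv2,numpy as np
i=cv2.imread("pics/top0.png")
a=cv2.resize(i[185:295,100:275],None,fx=4,fy=4,interpolation=cv2.INTER_CUBIC)   # 700x440
b=cv2.resize(i[150:345,335:475],None,fx=3,fy=3,interpolation=cv2.INTER_CUBIC)  # 420x585
cv2.imwrite("pics/a.png",a);cv2.imwrite("pics/b.png",b)
E
```

```text
(no output)
```

View pics/a.png

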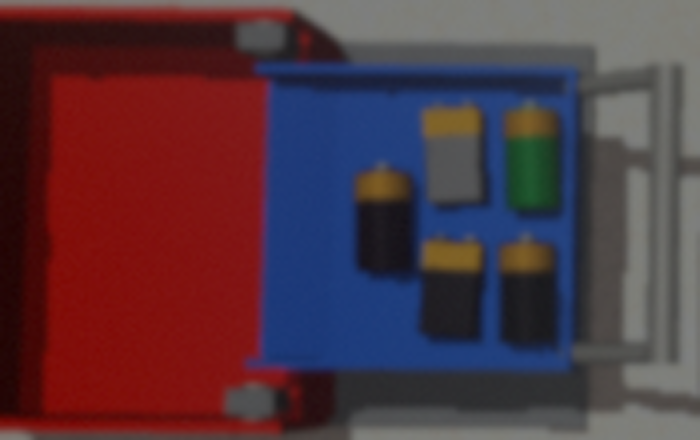

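View pics/b.png

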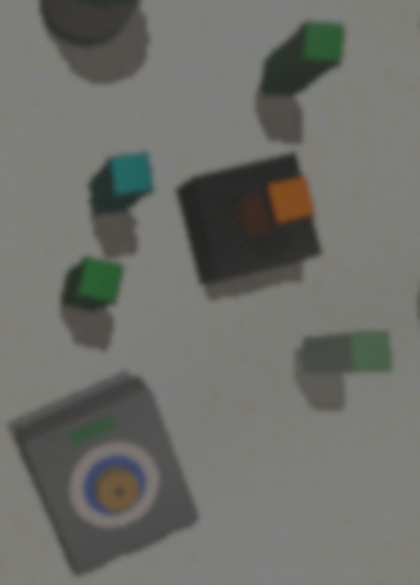

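Top view: the orange wand stands in the black holder at (432,216). Look-alikes are green at (442,163), (367,243) and (457,267), and turquoise at (377,209). I choose the orange one, and the crop confirms it. The tray is blue at (206,240) with its bar at (266,238), the bin is to its left (+y), and the reader's pad dot is at (375,314). The reader's tall back faces world +x.

```bash
python3 - <<'E'
from h import *
c=capture("top"); s=capture("scene")
A=lambda u,v,z: ray(c,100+u/4,185+v/4,z)
B=lambda u,v,z: ray(c,335+u/3,150+v/3,z)
yaw=lambda p,q: round(float(np.arctan2(*(q-p)[1::-1])),3)
p,q=A(663,360,155),A(668,68,155); print("bar",p.round(),q.round(),((p+q)/2).round(1),yaw(p,q))
b=(p+q)/2
p,q=A(261,362,100),A(268,75,100); print("edge",p.round(),q.round(),((p+q)/2).round(1),yaw(p,q))
p,q=A(572,368,128),A(577,70,128); print("endwall",((p+q)/2).round(1),yaw(p,q))
sq=[B(u,v,156) for u,v in((268,183),(306,176),(314,214),(276,222))]
print("wandtop",np.mean(sq,0).round(1),[yaw(sq[i],sq[(i+1)%4]) for i in range(4)],[np.linalg.norm(sq[i]-sq[(i+1)%4]).round(1) for i in range(4)])
h=[B(u,v,66) for u,v in((178,190),(296,154),(321,253),(203,283))]
print("holdertop",np.mean(h,0).round(1),[yaw(h[i],h[(i+1)%4]) for i in range(4)],[np.linalg.norm(h[i]-h[(i+1)%4]).round(1) for i in range(4)])
d=B(119,491,75);print("pad",d.round(1))
p,q=B(197,520,58),B(78,575,58);print("front",p.round(),q.round(),yaw(p,q)-np.pi/2,np.linalg.norm(p-q))
p,q=B(145,380,83),B(12,425,83);print("back?",p.round(),q.round(),yaw(p,q)-np.pi/2)
for n,P in(("bar",b),("wand",np.mean(sq,0)),("pad",d)): print(n,"in scene",np.round(px(s,P)))
o=get_obs(); print({k:np.round(v,3) for k,v in o.items()})
for n,P in (("wand",np.mean(sq,0)),("pad",d),("bar",b)):
    u,v=map(int,px(s,P)); u=max(u,35);v=max(v,35)
    t=cv2.resize(s["img"][v-35:v+35,u-35:u+35,::-1],(260,260),interpolation=cv2.INTER_CUBIC); cv2.drawMarker(t,(130,130),(255,0,255),0,20)
    M=t if n=="wand" else np.hstack([M,t])
cv2.imwrite("pics/m.png",M)
E
```

```text
bar [502.  16. 155.] [632.  16. 155.] [567.  16. 155.] 0.003
edge [498. 209. 100.] [634. 210. 100.] [566.1 209.7 100. ] 0.011
endwall [566.   59.8 128. ] 0.007
wandtop [ 610.9 -280.1  156. ] [-1.373, -2.939, 1.793, 0.199] [np.float64(23.2), np.float64(23.3), np.float64(23.3), np.float64(23.8)]
holdertop [ 607.5 -275.4   66. ] [-1.259, -2.899, 1.834, 0.264] [np.float64(81.8), np.float64(67.2), np.float64(80.3), np.float64(63.2)]
pad [ 430.4 -189.2   75. ]
front [ 411. -243.   58.] [ 375. -165.   58.] 0.44020367320510356 85.61888837142551
back? [ 502. -204.   83.] [ 472. -119.   83.] 0.33820367320510347
bar in scene [360. 230.]
wand in scene [240. 200.]
pad in scene [313. 205.]
{'time': np.float64(1.5), 'joint_positions': array([ 1.058,  0.342,  1.524, -0.   ,  1.275, -0.146]), 'dq': array([-0.001, -0.001, -0.002,  0.001, -0.   , -0.   ]), 'tau': array([ -0.   , -43.113, -24.448,   0.072,   0.048,  -0.   ]), 'tool_pos': array([188.262, 490.085, 248.715]), 'tcp_rot': array([3.142, 0.   , 2.775]), 'contact_force': array([-0.434, -0.328, -0.384]), 'moment': array([-0.004,  0.038, -0.035]), 'grip_width': np.float64(91.331)}
```

View pics/m.png

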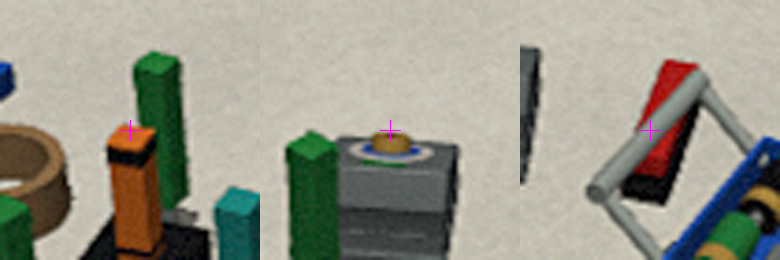

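The wand and bar crosses sit on their targets in the scene crops, and the pad is within about 3 mm. The hinge computed from the bar (y=211) agrees with the visible edge (209.7). Next I move above the bar.

```bash
python3 -m handwheel '[[[31.5,-39.5,0],[0,0,0.031]],[[31.5,-39.5,0],[0,0,0.031]],[[31.5,-39.5,0],[0,0,0.031]],[[31.5,-39.5,0],[0,0,0.031]],[[31.5,-39.5,0],[0,0,0.031]],[[31.5,-39.5,0],[0,0,0.031]],[[31.5,-39.5,0],[0,0,0.031]],[[31.5,-39.5,0],[0,0,0.031]],[[31.5,-39.5,0],[0,0,0.031]],[[31.5,-39.5,0],[0,0,0.031]],[[31.5,-39.5,0],[0,0,0.031]],[[31.5,-39.5,0],[0,0,0.031]]]' 0.63
```

```text
time: 3.0
tool_pos: [567.2, 14.6, 248.8]
tcp_rot: [3.141, 0.0, -3.136]
contact_force: [0.4, -0.1, -0.4]
grip_width: 33.8
```

```bash
python3 -m handwheel '[[[0,1.4,-25],[0,0,0]],[[0,0,-25],[0,0,0]],[[0,0,-20],[0,0,0]],[[0,0,-12],[0,0,0]],[[0,0,-8.8],[0,0,0]],[[0,0,0],[0,0,0]]]'
python3 - <<'E'
from h import *
c=capture("scene"); print(get_obs()["contact_force"])
cv2.imwrite("pics/g.png",cv2.resize(c["img"][150:330,290:490,::-1],None,fx=3,fy=3,interpolation=cv2.INTER_CUBIC))
E
```

```text
time: 3.75
tool_pos: [566.2, 17.6, 157.7]
tcp_rot: [3.141, -0.001, -3.136]
contact_force: [-0.0, -0.3, 0.4]
grip_width: 34.1
[-0.02431973 -0.36287149 -0.45075453]
```

View pics/g.png

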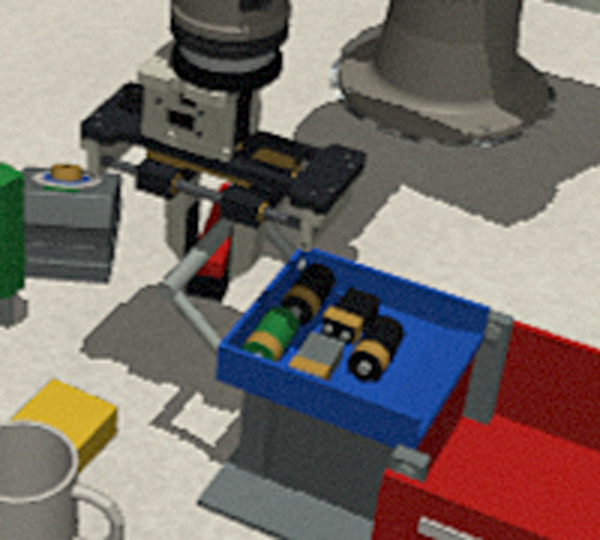

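The bar lies between the fingers, clear of the wall. Closing.

```bash
python3 -m handwheel '[[[0,0,0],[0,0,0]],[[0,0,0],[0,0,0]],[[0,0,0],[0,0,0]],[[0,0,0],[0,0,0]]]' 1
python3 - <<'E'
import numpy as np
R=np.hypot(195,55);p0=np.arctan2(55,195)
for n,ths in (("up",np.linspace(0,1.3,25)),("dn",np.linspace(1.3,0,25))):
    P=np.c_[-R*np.cos(p0+ths),R*np.sin(p0+ths)];print(n,np.round(np.diff(P,axis=0),1).tolist())
E
```

```text
time: 4.3
tool_pos: [566.5, 15.6, 158.4]
tcp_rot: [-3.139, 0.001, -3.136]
contact_force: [0.0, -7.2, 1.2]
grip_width: 13.1
up [[3.3, 10.5], [3.8, 10.3], [4.4, 10.1], [4.9, 9.8], [5.4, 9.5], [5.9, 9.2], [6.4, 8.9], [6.9, 8.5], [7.4, 8.1], [7.8, 7.7], [8.2, 7.3], [8.6, 6.8], [8.9, 6.4], [9.3, 5.9], [9.6, 5.4], [9.9, 4.8], [10.1, 4.3], [10.3, 3.7], [10.5, 3.2], [10.7, 2.6], [10.8, 2.0], [10.9, 1.4], [10.9, 0.8], [11.0, 0.3]]
dn [[-11.0, -0.3], [-10.9, -0.8], [-10.9, -1.4], [-10.8, -2.0], [-10.7, -2.6], [-10.5, -3.2], [-10.3, -3.7], [-10.1, -4.3], [-9.9, -4.8], [-9.6, -5.4], [-9.3, -5.9], [-8.9, -6.4], [-8.6, -6.8], [-8.2, -7.3], [-7.8, -7.7], [-7.4, -8.1], [-6.9, -8.5], [-6.4, -8.9], [-5.9, -9.2], [-5.4, -9.5], [-4.9, -9.8], [-4.4, -10.1], [-3.8, -10.3], [-3.3, -10.5]]
```

```bash
python3 -m handwheel '[[[0,2,10.5],[0,0,0]],[[0,4,10.3],[0,0,0]],[[0,4.4,10],[0,0,0]],[[0,5,9.8],[0,0,0]],[[0,5.4,9.5],[0,0,0]],[[0,6,9.2],[0,0,0]],[[0,6.4,9],[0,0,0]],[[0,7,8.5],[0,0,0]],[[0,7.4,8],[0,0,0]],[[0,7.8,7.7],[0,0,0]],[[0,8.2,7.3],[0,0,0]],[[0,8.6,6.8],[0,0,0]]]'
```

```text
time: 5.8
tool_pos: [566.3, 86.8, 267.6]
tcp_rot: [-3.135, 0.002, -3.138]
contact_force: [-2.5, -13.1, 11.7]
grip_width: 13.0
```

```bash
python3 -m handwheel '[[[0,8,8],[0,0,0]],[[0,8.5,7],[0,0,0]],[[0,9.6,5.4],[0,0,0]],[[0,9.9,4.8],[0,0,0]],[[0,10,4.3],[0,0,0]],[[0,10.3,3.7],[0,0,0]]]'
```

```text
time: 6.55
tool_pos: [566.1, 146.1, 299.1]
tcp_rot: [-3.141, 0.001, -3.136]
contact_force: [0.1, -4.0, 5.1]
grip_width: 13.0
```

```bash
python3 -m handwheel '[[[0,10.5,3],[0,0,0]],[[0,10.7,2.4],[0,0,0]],[[0,10.8,1.8],[0,0,0]],[[0,11,1],[0,0,0]],[[0,11,0.5],[0,0,0]],[[0,7,0],[0,0,0]],[[0,0,0],[0,0,0]],[[0,0,0],[0,0,0]],[[0,0,0],[0,0,0]],[[0,0,0],[0,0,0]],[[0,0,0],[0,0,0]],[[0,0,0],[0,0,0]]]'
python3 - <<'E'
from h import *
M=[cv2.resize(capture(n)["img"][y:y+180,x:x+200,::-1],(400,360)) for n,x,y in(("scene",360,180),("top",60,150))]
cv2.imwrite("pics/t.png",np.hstack(M))
E
```

```text
time: 8.05
tool_pos: [565.8, 208.1, 307.4]
tcp_rot: [3.14, 0.0, -3.136]
contact_force: [-2.5, -1.3, 6.3]
grip_width: 12.7
```

View pics/t.png

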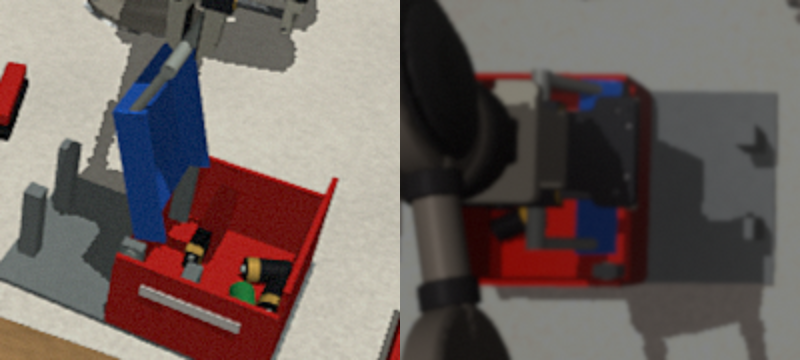

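All five batteries are in the bin. Bringing the tray back down.

```bash
python3 -m handwheel '[[[0,-11,0],[0,0,0]],[[0,-11,-0.5],[0,0,0]],[[0,-11,-1.4],[0,0,0]],[[0,-10.8,-2],[0,0,0]],[[0,-10.7,-2.6],[0,0,0]],[[0,-10.5,-3.2],[0,0,0]],[[0,-10.3,-3.7],[0,0,0]],[[0,-10.1,-4.3],[0,0,0]],[[0,-9.9,-4.8],[0,0,0]],[[0,-9.6,-5.4],[0,0,0]],[[0,-9.3,-5.9],[0,0,0]],[[0,-8.9,-6.4],[0,0,0]]]'
```

```text
time: 9.65
tool_pos: [566.4, 83.2, 265.8]
tcp_rot: [3.142, 0.0, -3.136]
contact_force: [-0.9, 0.9, -0.5]
grip_width: 12.6
```

```bash
python3 -m handwheel '[[[0,-8.6,-6.8],[0,0,0]],[[0,-8.2,-7.3],[0,0,0]],[[0,-7.8,-7.7],[0,0,0]],[[0,-7.4,-8.1],[0,0,0]],[[0,-6.9,-8.5],[0,0,0]],[[0,-6.4,-8.9],[0,0,0]],[[0,-5.9,-9.2],[0,0,0]],[[0,-5.4,-9.5],[0,0,0]],[[0,-4.9,-9.8],[0,0,0]]]'
```

```text
time: 10.78
tool_pos: [566.7, 23.4, 189.6]
tcp_rot: [3.139, 0.001, -3.136]
contact_force: [4.6, 11.0, -4.3]
grip_width: 13.2
```

```bash
python3 -m handwheel '[[[0,-2.2,-10],[0,0,0]],[[0,-2.5,-10],[0,0,0]],[[0,-2.5,-9],[0,0,0]],[[0,0,-1],[0,0,0]],[[0,0,0],[0,0,0]]]'
```

```text
time: 11.4
tool_pos: [567.4, 15.5, 164.3]
tcp_rot: [3.141, 0.006, -3.136]
contact_force: [-4.7, 3.3, 23.4]
grip_width: 13.2
```

Tray on its rests (upward push, bar slid a little in the pads). Release and lift.

```bash
python3 -m handwheel '[[[0,0,4],[0,0,0]],[[0,0,0],[0,0,0]],[[0,0,0],[0,0,0]],[[0,0,0],[0,0,0]],[[0,0,20],[0,0,0]],[[0,0,30],[0,0,0]],[[0,0,30],[0,0,0]]]' 0.6
python3 - <<'E'
from h import *
c=capture("scene");cv2.imwrite("pics/d.png",cv2.resize(c["img"][170:380,190:540,::-1],(700,420)))
o=get_obs();print(o["tool_pos"],o["joint_positions"],o["contact_force"])
E
```

```text
time: 12.28
tool_pos: [566.1, 15.1, 244.8]
tcp_rot: [3.141, -0.001, -3.136]
contact_force: [-0.2, -0.9, -0.1]
grip_width: 36.5
[567.74181799  14.9807441  249.23892683] [-1.08515391e-01  4.17420798e-01  1.40717585e+00 -6.81121247e-05
  1.31091591e+00 -1.68454043e+00] [ 0.74140398 -0.59506709  2.76244562]
```

View pics/d.png

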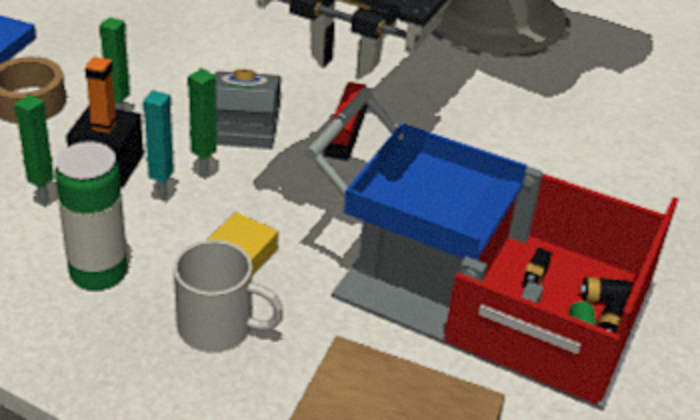

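Tray level and empty; all five are in the bin (black at about (537,270), grey (533,290), green (583,312), two black (605,300)). Moving above the orange wand.

```bash
python3 -m handwheel '[[[3.6,-24.6,0],[0,0,-0.115]],[[3.6,-24.6,0],[0,0,-0.115]],[[3.6,-24.6,0],[0,0,-0.115]],[[3.6,-24.6,0],[0,0,-0.115]],[[3.6,-24.6,0],[0,0,-0.115]],[[3.6,-24.6,0],[0,0,-0.115]],[[3.6,-24.6,0],[0,0,-0.115]],[[3.6,-24.6,0],[0,0,-0.115]],[[3.6,-24.6,0],[0,0,-0.115]],[[3.6,-24.6,0],[0,0,-0.115]],[[3.6,-24.6,0],[0,0,-0.115]],[[3.6,-24.6,0],[0,0,-0.115]]]' 0.45
```

```text
time: 13.82
tool_pos: [609.4, -280.8, 243.6]
tcp_rot: [-3.141, -0.001, 1.763]
contact_force: [-0.1, -0.5, -0.9]
grip_width: 50.5
```

```bash
python3 -m handwheel '[[[0,0,0],[0,0,0]],[[0,0,0],[0,0,0]]]'
```

```text
time: 14.08
tool_pos: [609.3, -279.3, 243.9]
tcp_rot: [-3.141, -0.001, 1.769]
contact_force: [0.2, 0.4, 0.2]
grip_width: 50.2
```

```bash
python3 -m handwheel '[[[1.5,-0.7,-20],[0,0,0]],[[0,0,-25],[0,0,0]],[[0,0,-25],[0,0,0]],[[0,0,-25],[0,0,0]],[[0,0,-18],[0,0,0]],[[0,0,-10],[0,0,0]],[[0,0,0],[0,0,0]]]'
```

```text
time: 14.95
tool_pos: [610.9, -280.4, 121.1]
tcp_rot: [-3.141, -0.001, 1.767]
contact_force: [0.9, -0.3, 0.7]
grip_width: 50.4
```

```bash
python3 -m handwheel '[[[0,0,0],[0,0,0]],[[0,0,0],[0,0,0]],[[0,0,0],[0,0,0]],[[0,0,0],[0,0,0]],[[0,0,0],[0,0,0]]]' 1
```

```text
time: 15.58
tool_pos: [611.8, -280.8, 121.9]
tcp_rot: [3.14, 0.001, 1.767]
contact_force: [3.6, -0.0, 0.4]
grip_width: 23.7
```

```bash
python3 -m handwheel '[[[0.7,0,8],[0,0,0]],[[0,0,15],[0,0,0]],[[0,0,20],[0,0,0]],[[0,0,20],[0,0,0]],[[0,0,25],[0,0,0]],[[0,0,25],[0,0,0]],[[0,0,15],[0,0,0]],[[0,0,0],[0,0,0]]]'
python3 - <<'E'
from h import *
from scipy.spatial.transform import Rotation as Ro
for yaw in (0.40,0.44):
    pad=np.array([430.4,-189.2,75]); n=np.array([-np.sin(.384)*np.cos(yaw),-np.sin(.384)*np.sin(yaw),np.cos(.384)])
    rv=.384*np.array([np.sin(yaw),-np.cos(yaw),0]); print("tilt rv",rv.round(3),Ro.from_rotvec(rv).apply([0,0,1]).round(3),n.round(3))
    for off in(40,0): print("tcp at",off,(pad+n*(115+off)).round(1))
for n in("top","scene"):
    c=capture(n);cv2.imwrite(f"pics/w{n}.png",c["img"][:,:,::-1])
    for t in("wand","wand_tip","reader","pad_face"): print(n,t,[(round(d["score"],2),*w(c,d["xyz"]).round(1)) for d in spot_in(t,n)[:4]])
E
```

```text
time: 16.58
tool_pos: [611.6, -280.9, 250.5]
tcp_rot: [3.141, 0.001, 1.767]
contact_force: [-0.6, 0.3, -1.7]
grip_width: 23.8
tilt rv [ 0.15  -0.354  0.   ] [-0.345 -0.146  0.927] [-0.345 -0.146  0.927]
tcp at 40 [ 376.9 -211.8  218.7]
tcp at 0 [ 390.7 -206.   181.6]
tilt rv [ 0.164 -0.347  0.   ] [-0.339 -0.16   0.927] [-0.339 -0.16   0.927]
tcp at 40 [ 377.9 -213.9  218.7]
tcp at 0 [ 391.4 -207.6  181.6]
top wand [(0.8, np.float64(620.1), np.float64(-180.9), np.float64(147.5)), (0.65, np.float64(705.9), np.float64(-297.5), np.float64(91.2)), (0.63, np.float64(562.6), np.float64(-157.8), np.float64(146.4)), (0.21, np.float64(533.0), np.float64(247.0), np.float64(34.3))]
top wand_tip [(0.83, np.float64(619.0), np.float64(-179.9), np.float64(149.6)), (0.62, np.float64(562.1), np.float64(-161.4), np.float64(148.0)), (0.45, np.float64(702.4), np.float64(-295.6), np.float64(88.8)), (0.34, np.float64(527.4), np.float64(321.8), np.float64(36.3))]
top reader [(0.96, np.float64(445.8), np.float64(-170.2), np.float64(69.2))]
top pad_face [(0.75, np.float64(436.3), np.float64(-183.4), np.float64(75.0))]
scene wand [(0.97, np.float64(615.1), np.float64(-269.5), np.float64(203.7)), (0.96, np.float64(639.1), np.float64(-179.9), np.float64(98.0)), (0.91, np.float64(576.1), np.float64(-163.6), np.float64(93.1)), (0.72, np.float64(720.7), np.float64(-289.6), np.float64(97.5))]
scene wand_tip [(0.84, np.float64(719.5), np.float64(-296.3), np.float64(95.9)), (0.75, np.float64(638.2), np.float64(-179.3), np.float64(95.8)), (0.66, np.float64(574.3), np.float64(-159.8), np.float64(94.7)), (0.62, np.float64(542.6), np.float64(252.7), np.float64(37.4))]
scene reader [(0.93, np.float64(478.3), np.float64(-161.6), np.float64(45.8))]
scene pad_face [(0.6, np.float64(440.9), np.float64(-182.3), np.float64(72.8))]
```

```bash
python3 -m handwheel '[[[0,0,20],[0,0,0]],[[0,0,20],[0,0,0]]]'; python3 -m handwheel '[[[-20.1,5.4,-4.5],[0.0131,-0.0292,0]],[[-20.1,5.4,-4.5],[0.0131,-0.0292,0]],[[-20.1,5.4,-4.5],[0.0131,-0.0292,0]],[[-20.1,5.4,-4.5],[0.0131,-0.0292,0]],[[-20.1,5.4,-4.5],[0.0131,-0.0292,0]],[[-20.1,5.4,-4.5],[0.0131,-0.0292,0]],[[-20.1,5.4,-4.5],[0.0131,-0.0292,0]],[[-20.1,5.4,-4.5],[0.0131,-0.0292,0]],[[-20.1,5.4,-4.5],[0.0131,-0.0292,0]],[[-20.1,5.4,-4.5],[0.0131,-0.0292,0]],[[-20.1,5.4,-4.5],[0.0131,-0.0292,0]],[[-20.1,5.4,-4.5],[0.0131,-0.0292,0]]]'
python3 -m handwheel '[[[0,0,0],[0,0,0]],[[0,0,0],[0,0,0]]]'
cat > chk.py <<'E'
from h import *
from scipy.spatial.transform import Rotation as Ro
o=get_obs(); R=Ro.from_euler("xyz",o["tcp_rot"]).as_matrix(); z=R[:,2]; T=o["tool_pos"]
n=np.array([-.342,-.153,.927]); pad=np.array([430.4,-189.2,74])
tip=T+115.9*z; d=tip-pad
print("tip",tip.round(1),"h",round(d@n,1),"lat",(d-n*(d@n)).round(1),"ang",round(np.arccos(-z@n),3),"rv fix",np.cross(-z,n).round(3),"F",np.round(o["contact_force"],1),"F.n",round(o["contact_force"]@n,1),"j",np.round(o["joint_positions"],2))
E
python3 chk.py
```

```text
time: 17.32
tool_pos: [611.6, -280.6, 289.6]
tcp_rot: [-3.141, -0.0, 1.767]
contact_force: [-0.2, 0.4, -1.4]
grip_width: 23.8
time: 18.82
tool_pos: [369.8, -215.7, 235.5]
tcp_rot: [2.765, -0.083, 1.783]
contact_force: [0.3, -0.2, -2.0]
grip_width: 23.7
time: 19.08
tool_pos: [371.1, -216.6, 236.0]
tcp_rot: [2.766, -0.082, 1.782]
contact_force: [0.3, -0.2, -1.4]
grip_width: 24.0
tip [ 410.8 -199.   128.5] h 58.8 lat [ 0.5 -0.8  0.1] ang 0.017 rv fix [0.001 0.    0.   ] F [ 0.3 -0.2 -1.4] F.n -1.4 j [-0.97  0.1   1.95  0.44  1.06 -1.38]
```

Reached. Going to about 8 mm stand-off, then looking from both cameras.

```bash
python3 -m handwheel '[[[5.5,3,-15],[0,0,0]],[[5.5,2.5,-15],[0,0,0]],[[4,2,-11],[0,0,0]],[[2,1,-6],[0,0,0]],[[0,0,0],[0,0,0]],[[0,0,0],[0,0,0]]]'
python3 chk.py; python3 - <<'E'
from h import *
M=[]
for n in("scene","top"):
    c=capture(n);u,v=map(int,px(c,[430.4,-189.2,74])); t=cv2.resize(c["img"][v-40:v+30,u-35:u+35,::-1],(390,390),interpolation=cv2.INTER_CUBIC)
    t=cv2.convertScaleAbs(t,alpha=1.6 if n=="top" else 1); print(n,u-35,v-40); M.append(t)
cv2.imwrite("pics/tip.png",np.hstack(M))
E
```

```text
time: 19.82
tool_pos: [387.6, -207.7, 188.8]
tcp_rot: [2.766, -0.083, 1.783]
contact_force: [-0.0, 0.4, -1.2]
grip_width: 23.9
tip [ 427.3 -189.9   81.4] h 8.0 lat [-0.3  0.5 -0. ] ang 0.017 rv fix [0. 0. 0.] F [-0.   0.4 -1.2] F.n -1.1 j [-0.92  0.18  2.01  0.48  0.92 -1.41]
scene 277 165
top 339 273
```

View pics/tip.png

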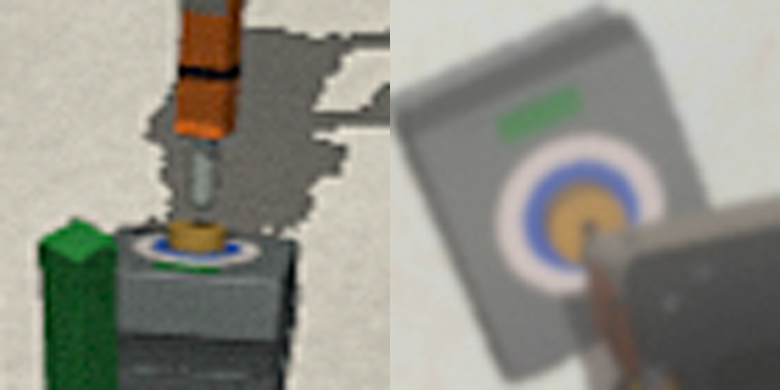

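The crops show the tip over the pad, with pad centre at (197,235) in the scene half and the tip at (203,208). It is about 1.5 mm off towards +y. I trim that and press in small steps.

```bash
python3 -m handwheel '[[[0.5,-0.6,-1.9],[0,0,0]],[[0.7,0.1,-1.9],[0,0,0]],[[0.7,0.3,-1.9],[0,0,0]],[[0,0,0],[0,0,0]],[[0,0,0],[0,0,0]]]'
python3 chk.py
```

```text
time: 20.55
tool_pos: [389.4, -207.6, 182.7]
tcp_rot: [2.766, -0.084, 1.783]
contact_force: [-0.7, -0.0, -1.5]
grip_width: 24.2
tip [ 429.  -189.8   75.3] h 1.8 lat [-0.8 -0.4 -0.4] ang 0.017 rv fix [-0. -0. -0.] F [-0.7 -0.  -1.5] F.n -1.2 j [-0.92  0.19  2.01  0.48  0.91 -1.41]
```

```bash
python3 -m handwheel '[[[0.7,0.3,-1.9],[0,0,0]],[[0.7,0.3,-1.9],[0,0,0]],[[0,0,0],[0,0,0]],[[0,0,0],[0,0,0]]]'
python3 chk.py
```

```text
time: 21.05
tool_pos: [390.9, -207.1, 179.1]
tcp_rot: [2.766, -0.084, 1.783]
contact_force: [-0.3, -0.2, 1.5]
grip_width: 23.8
tip [ 430.5 -189.4   71.6] h -2.2 lat [-0.6 -0.5 -0.3] ang 0.017 rv fix [-0.  0.  0.] F [-0.3 -0.2  1.5] F.n 1.5 j [-0.92  0.2   2.01  0.49  0.89 -1.42]
```

```bash
python3 -m handwheel '[[[0.6,0.2,-1.6],[0,0,0]],[[0.6,0.2,-1.6],[0,0,0]],[[0,0,0],[0,0,0]],[[0,0,0],[0,0,0]],[[0,0,0],[0,0,0]],[[0,0,0],[0,0,0]]]'
for i in 1 2 3; do python3 chk.py; python3 -m handwheel '[[[0,0,0],[0,0,0]]]' >/dev/null; done; python3 - <<'E'
from h import *
M=[]
for n,P,k in(("scene",[430.4,-189.2,74],35),("scene",[560,200,60],65)):
    c=capture(n);u,v=map(int,px(c,P)); M.append(cv2.resize(c["img"][v-k:v+k,u-k:u+k,::-1],(390,390),interpolation=cv2.INTER_CUBIC))
cv2.imwrite("pics/fin.png",np.hstack(M))
E
```

```text
time: 21.8
tool_pos: [392.0, -206.6, 175.8]
tcp_rot: [2.766, -0.084, 1.783]
contact_force: [-2.5, -0.7, 3.2]
grip_width: 23.9
tip [ 431.7 -188.9   68.4] h -5.7 lat [-0.7 -0.6 -0.4] ang 0.017 rv fix [-0.  0. -0.] F [-2.5 -0.7  3.2] F.n 4.0 j [-0.91  0.21  2.02  0.49  0.88 -1.42]
tip [ 431.7 -188.9   68.4] h -5.7 lat [-0.7 -0.5 -0.3] ang 0.017 rv fix [-0.  0. -0.] F [-0.9  0.1  4.4] F.n 4.4 j [-0.91  0.21  2.02  0.49  0.88 -1.42]
tip [ 431.7 -188.9   68.3] h -5.7 lat [-0.7 -0.6 -0.3] ang 0.017 rv fix [-0.  0. -0.] F [-1.1 -0.2  3.6] F.n 3.7 j [-0.91  0.21  2.02  0.49  0.88 -1.42]
```

View pics/fin.png

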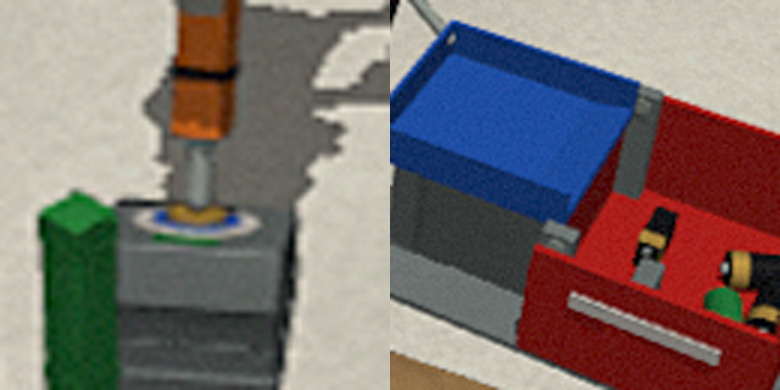

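The tip is central on the brass pad at about (197,213) and the pad is visibly in. The tray is level and the batteries are in the bin. The force change of about 5.2 N corresponds to half travel.

```bash
python3 -m handwheel '[[[0,0,0],[0,0,0]],[[0,0,0],[0,0,0]],[[0,0,0],[0,0,0]],[[0,0,0],[0,0,0]],[[0,0,0],[0,0,0]],[[0,0,0],[0,0,0]]]'; python3 chk.py; python3 -c "
from plant import bot; print(bot.close_job())"
```

```text
time: 23.02
tool_pos: [392.0, -206.6, 175.8]
tcp_rot: [2.766, -0.084, 1.783]
contact_force: [-1.3, -0.7, 4.4]
grip_width: 24.0
tip [ 431.6 -188.9   68.3] h -5.8 lat [-0.7 -0.5 -0.4] ang 0.017 rv fix [-0. -0. -0.] F [-1.3 -0.7  4.4] F.n 4.7 j [-0.91  0.21  2.02  0.49  0.88 -1.42]
the job is handed in; nothing more can be done
None
```

I tipped the tray to about 1.28 rad by its handle bar and brought it back down level. I then took the orange wand from its holder and handed the job in while still pressing it on the reader's pad, at about 23 s of the 67 s allowed.

- **Batteries and tray:** the last pictures show the tray level and empty and all five batteries in the bin. Two of them are partly hidden behind others.
- **Wand on the pad:** the tip is within about 1–2 mm of the pad centre and about 0.02 rad from square to my estimate of the pad's slope. That estimate takes the reader's yaw as 0.42; my separate edge measurements ranged from 0.34 to 0.44.
- **Pressing:** the force along the pad axis rose by 5–6 N from its free-hanging value, so the pad is in about 5–6 mm. The grip was steady at 24 mm.
- **Disagreements:** when I set the tray down, the bar slid about 6 mm in the fingers with a 23 N push, well below the limit. The networks' pad positions differed from my own pixel measurement by 6–12 mm. I used my own, and the crops bore it out. The hand-in gave no verdict.

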